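# Gauge the glue-up jig and press the flask into its sprung ring

## Task

Slide the flat steel gauge blade lying flat into the slot at the front of the glue-up jig until its red shoulder meets the front of the slot, and leave it there. Then stand the round amber flask in the jig's orange sprung ring, press it straight down by its neck until the ring bears firmly on the gauge blade, and finish while still holding the flask pressed down like that, so the glue can grab. Leave the other things on the table where they are.

Things in the scene. Friction and masses are not known exactly. Their poses are not given: they have to be found in the camera images.
- jig: glue-up jig, fixed to the table: plywood board 170 x 140 mm, 8 mm thick, carrying an aluminium bridge with the slot, two upright steel guide posts and the orange ring. Origin on the table under the ring's axis; x level, the way the blade is pushed in; y left, z up. Board from x = -110 to +60 mm; bridge at x = -46 to -40 mm, 90 mm wide, 34 mm high.
- slot_mouth (a point): middle of the slot's lower edge on the bridge's front face, 8 mm above the table, level with the board's top. Axes as the jig: x points level into the slot. Slot 30 mm wide, 14 mm high; behind it two rails guide the blade under the ring. In front of it the board is a bare flat apron 64 mm long. The ring's axis lies 46 mm behind this point.
- ring_top (a point): centre of the upper face of the orange sprung ring (it moves with the ring), 50 mm above the table when the ring is up. Ring: hole 46 mm across, 72 mm outside, 14 mm thick, with two lugs at +-y that slide on the guide posts at y = +-48 mm (post tops 66 mm above the table).
- ring (a joint): how far the ring is pressed down, m: 0 up, 0.022 at its lower stop. With the gauge blade lying home under it the ring lands on the blade at 0.020. The springs push up with about 5 N at the top and 13 N at 0.020; the weight of the flask alone does not move it.
- gauge_tab (a point): centre of the gauge's upright red grip tab (24 mm along x, 16 mm across y, 54 mm high), 27 mm above the gauge's underside. Along +x follow a red shoulder plate (40 mm wide, 18 mm high, front face 18 mm from here), then the flat steel blade (24 mm wide, 8 mm thick, tip 98 mm from here). z is up. Starts lying flat on the table. About 80 g.
- gauge_shoulder (a point): middle of the lower edge of the front face of the gauge's shoulder plate, the face that meets the front of the slot; level with the blade's underside. Axes as gauge_tab: x along the blade to its tip, z up.
- flask_center (a point): on the axis of the round amber flask, half-way up its 109 mm: 54.5 mm above its flat brass foot (30 mm across). Belly 64 mm across, its centre 22 mm below here. Neck 24 mm across, from 10 to 49 mm above here, brass rim 27 mm across on top. z up along the neck. Seated, the belly rests on the edge of the ring's hole, this point 44 mm above ring_top. Starts upright on the table. About 150 g.
- gold_jar: bystander: white jar of gold paint, 46 mm across, 46 mm high, origin under its centre
- cone: bystander: pine cone standing upright, about 65 mm across, 60 mm high, origin under its centre
- candle: bystander: tea light, 39 mm across, 21 mm high, origin under its centre
- nut: bystander: walnut, about 38 x 47 x 34 mm, origin under its centre

How it is judged (in metres and radians):
On the way, in this order (a step that is already met when the one before it is completed fails the run):
1. the gauge blade lies in the slot with its shoulder against the front of the slot, the ring still up (x of gauge_shoulder in the frame of slot_mouth between -0.005 and 0.004 m and y of gauge_shoulder in the frame of slot_mouth between -0.006 and 0.006 m and z of gauge_shoulder in the frame of slot_mouth between -0.003 and 0.008 m and angle between the x axis of gauge_shoulder and the x axis of slot_mouth, either way round below 0.12 rad and value of joint ring below 0.004 m), for 0.2 s.
2. the flask, held by the fingers, sits upright in the ring and presses it down on the gauge blade (horizontal distance between flask_center and ring_top below 0.008 m and angle between flask_center's own z axis and vertical below 0.2 rad and value of joint ring above 0.018 m and contact force between ring and gauge above 1 N and contact force between the fingers and flask above 1 N), for 0.3 s.
At the end, for the whole second after the job is handed in: Gauge flat in the slot, shoulder within 5 mm of its front, let go; flask in the ring, upright within 11 degrees, centred within 8 mm, still, held by the fingers and pressed so that the ring is 18 to 21.5 mm down and bears on the gauge with over 1 N (all of step 2 and x of gauge_shoulder in the frame of slot_mouth between -0.005 and 0.004 m and y of gauge_shoulder in the frame of slot_mouth between -0.006 and 0.006 m and z of gauge_shoulder in the frame of slot_mouth between -0.003 and 0.003 m and angle between the x axis of gauge_shoulder and the x axis of slot_mouth, either way round below 0.12 rad and z of flask_center in the frame of ring_top below 0.05 m and value of joint ring below 0.0215 m and contact force between the fingers and gauge below 0.5 N and linear speed of flask below 0.02 m/s); the arm keeps its last pose, push and grip.
It fails at once if a bystander (paint jar, pine cone, tea light or walnut) is pushed more than 30 mm from its place (distance of any of gold_jar, cone, candle, nut from where it was at the start of the episode above 0.03 m).
It fails at once if the flask is tipped over (angle between flask_center's own z axis and vertical above 0.8 rad).
It also fails if it takes over 64 s, if anything falls off the work surface, if the arm or the gripper's body presses on something with over 40 N, if the wrist force passes 120 N, or if a joint passes its speed limit or range.

## Robot

A 6-joint arm with a two-finger parallel gripper is mounted at the origin on a cart in front of the work surface, level with it; the furniture and walls round the work are solid. World frame = base frame: x ahead of the robot, y to its left, z up, the work surface at z = 0. Lengths are in mm, angles in rad, forces in N, time in s.
With the tool pointing down it reaches from about 300 to 775 mm from the base axis. Payload 14.6 kg.
Tool frame: the origin (TCP) lies on the mounting face of the last link; the fingertips stand 199 mm ahead of it and the grasp point (between the pads) lies robot.grasp_offset ahead of it (robot.grasp_offset is the distance from the TCP to the grasp point, in mm); z points along the fingers, y is the line along which they close (so a half turn about z gives the same grasp; the last joint's range is limited). The gripper opens to 94 mm and grips with 3 to 60 N. Pads are 16 mm wide; open, the fingers measure 119 mm over their backs; the gripper's body (75 mm by 177 mm) begins 78 mm behind the grasp point.
Start: joints at [-1.399, 0.3, 1.521, -0, 1.321, -0.067], TCP at [130.089, -534.385, 404.646] pointing down, gripper open.
Joint ranges: [-3.03, 3.03], [-0.79, 2.21], [0.23, 2.52], [-1.04, 4.18], [0, 3.07], [-2.55, 2.55]. Speed limits (rad/s): [2.22, 2.22, 2.57, 3.14, 3.14, 3.14].

## Interface

Orientations are given as a unit quaternion [w, x, y, z].
In Python, from workcell import robot gives the robot as it stands.
- The arm moves only by the shell command python3 -m handwheel 'ROWS' [FORCE]. ROWS is a JSON object of lists of equal length, an entry for each row: "gripper": the gripper's target within -1 to 1 (shut at 1, half-way at 0, fully open at -1); "xyz": the shift along the world's x, y, z in mm, a list of three; "yaw": the turn about the world's z in rad. A call has 1 to 8 rows; each row is the pose to reach, as a shift and turn from the pose commanded when the call began; what a row does not reach only later rows make up. A row lasts 1/10 s, in which the tool goes at most 50 mm and 8.59 degrees, less where a joint would pass 70% of its speed; a pose out of reach is approached as far as the arm can. A call with a gripper value outside its range is refused whole. The fingers move at their own pace and stop on an object; FORCE is the grip in N (left out, the last holds). Time passes only in rows, so rows that repeat a pose let the fingers close. It gives the time, the measured TCP pose, the force, the opening and the grip force at its end, in the units of the state.
- robot.sense(): the state, without advancing time (a new reading comes with each control period).
- robot.snapshot(name): name is "scene" or "top"; returns a dict with "color" (480x640x3 uint8, blue, green, red), "z_map" (480x640 float32, mm along the optical axis (not along the pixel's ray), 0 where there is no reading), "intrinsics" (3x3 intrinsics, pixels), "cam_to_world" (4x4, takes a point from camera to world coordinates). Camera axes: x right, y down, z forward; pixel columns grow to the right and rows downward; lengths in mm; the calibration is good to about 2 mm. A picture is of the moment at which its call begins.
- robot.sign_off(): hands the job in; it is judged then, once.
Trained networks look in a picture, given as the dict that the camera call returned (one of the last four; its "shot" number tells which), for a name from the list of things; names that differ only in an ending like _2 or _b are one class to them, and where a whole thing is asked for, a point or a joint stands for the part that bears it (a point fixed in the world has none). Each returns a list of dicts, best first, with "p" (0 to 1); they miss things now and then, are a little off and sometimes report something else, mostly with a low value. They report only what shows in the picture. A call takes as long as a camera call.
- robot.silhouettes(picture, query): "region" (480x640 bool, what is visible of it).
- robot.pinpoint(picture, query): "position" ([x, y, z] in mm, in world coordinates, good to about 4 mm: a listed point, or the origin of a listed thing).
The state is a dict: "t": time; "joints": joint angles; "qd": joint speeds; "joint_torque": joint torques, N m; "eef_pos": TCP position; "eef_rot": TCP orientation; "force": force on the tool from outside, world axes, zero at the start; "wrist_torque": the same for the moment, N m; "width": opening from 0.0 (shut) to 1.0 (fully open); "grip_force": force on a finger pad.
Only numpy, scipy, OpenCV 4.12 (cv2) and the standard library are available. Lean on these libraries where they do the work, as an engineer would, in place of code of your own. Each camera call takes 0.05 s, during which the arm holds its last target. There are 200 camera calls.

## Working session

There is one attempt and no reset: what is moved stays moved. The work goes in short steps, Python scripts to look and compute and a shell command to move; the robot and the scene stay as the last step left them, time stands still between calls to the robot, and variables do not carry over. Pictures are saved under pics/ and viewed, at most 10 in all, crops included, and the job is handed in when it is done.

```bash
mkdir -p pics; cat > h.py <<'E'
import numpy as np, cv2
from workcell import robot
def pts(s,mask):
    K=s["intrinsics"];z=s["z_map"];v,u=np.where(mask&(z>0));d=z[v,u]
    P=np.c_[(u-K[0,2])*d/K[0,0],(v-K[1,2])*d/K[1,1],d,np.ones(len(d))]
    return (P@np.array(s["cam_to_world"]).T)[:,:3]
E
python3 - <<'E'
from h import *
print(robot.grasp_offset, robot.sense()["t"])
for c in ["scene","top"]:
    s=robot.snapshot(c);cv2.imwrite(f"pics/{c}0.png",s["color"])
    for q in ["jig","slot_mouth","ring_top","gauge_tab","gauge_shoulder","flask_center","gold_jar","cone","candle","nut"]:
        r=robot.pinpoint(s,q)
        print(c,q,[(np.round(a["position"]).tolist(),round(a["p"],2)) for a in r[:2]])
E
```

```text
180.4 0.0
scene jig []
scene slot_mouth [([571.0, 22.0, 12.0], 0.63)]
scene ring_top [([620.0, 33.0, 48.0], 0.95)]
scene gauge_tab [([486.0, 284.0, 24.0], 0.74)]
scene gauge_shoulder [([509.0, 287.0, -1.0], 0.96), ([340.0, 129.0, 1.0], 0.74)]
scene flask_center []
scene gold_jar [([720.0, 251.0, -2.0], 0.96)]
scene cone [([340.0, 129.0, 1.0], 0.85)]
scene candle [([727.0, -253.0, 0.0], 0.56)]
scene nut [([408.0, 438.0, 1.0], 0.59)]
top jig [([625.0, 26.0, 2.0], 0.62)]
top slot_mouth [([575.0, 23.0, 7.0], 0.58)]
top ring_top []
top gauge_tab [([488.0, 283.0, 21.0], 0.68)]
top gauge_shoulder [([507.0, 282.0, 5.0], 0.56), ([615.0, 29.0, 47.0], 0.27)]
top flask_center [([487.0, 283.0, 22.0], 0.72), ([515.0, -262.0, 52.0], 0.66)]
top gold_jar [([723.0, 252.0, 5.0], 0.87)]
top cone [([341.0, 128.0, -1.0], 0.9)]
top candle [([724.0, -251.0, -0.0], 0.69)]
top nut [([412.0, 440.0, 0.0], 0.72), ([571.0, 19.0, 10.0], 0.46)]
```

View pics/scene0.png

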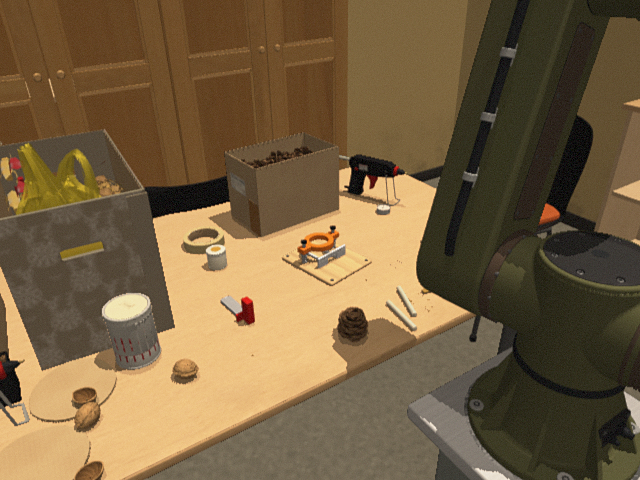

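View pics/top0.png

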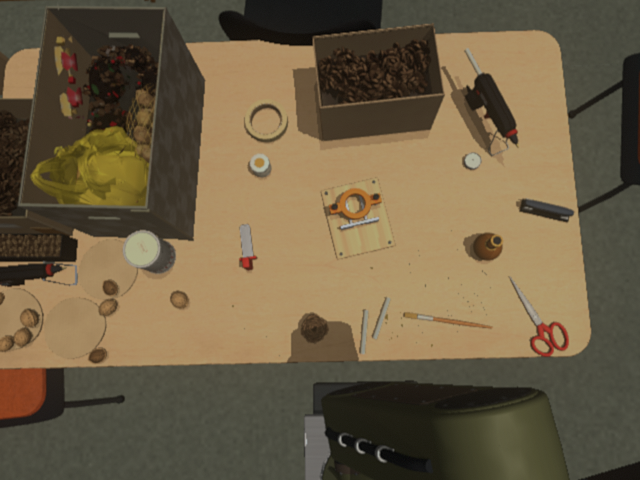

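The pictures show the gauge at top (247,245) with its tab toward the robot, the jig at (358,215) slightly turned, and the flask at (488,246). Next I measure them precisely.

```bash
cat > m.py <<'E'
from h import *
def box(s,u0,v0,u1,v1):
    m=np.zeros((480,640),bool);m[v0:v1,u0:u1]=1;return m
if __name__=="__main__":
    s=robot.snapshot("top");hsv=cv2.cvtColor(s["color"],cv2.COLOR_BGR2HSV)
    H,S,V=[hsv[...,i].astype(int) for i in range(3)]
    def show(n,P):
        if len(P)<4: print(n,len(P));return
        r=cv2.minAreaRect(P[:,:2].astype(np.float32));b=cv2.boxPoints(r)
        print(n,len(P),"c",np.round(r[0],1),"size",np.round(r[1],1),"ang",round(r[2],1),"zmed",round(np.median(P[:,2]),1),"mean",np.round(P.mean(0),1))
    j=pts(s,box(s,310,170,405,265))
    show("board",j[(j[:,2]>4)&(j[:,2]<14)])
    show("bridge/z30-38",j[(j[:,2]>30)&(j[:,2]<38)&(j[:,0]<600)])
    o=box(s,310,170,405,265)&(S>190)&(H>5)&(H<16)&(V>120)
    P=pts(s,o);P=P[(P[:,2]>46)&(P[:,2]<54)];show("ring",P)
    c=P[:,:2].mean(0)
    for _ in range(30):   # ring: midpoint of x/y extents incl. lugs
        pass
    g=box(s,230,215,262,275);P=pts(s,g)
    red=g&(S>180)&((H<5)|(H>172));R=pts(s,red)
    show("tabtop",R[R[:,2]>45]);show("shoulder",R[(R[:,2]>12)&(R[:,2]<25)])
    B=P[(P[:,2]>4)&(P[:,2]<12)];show("blade",B)
    f=pts(s,box(s,465,225,510,268));show("flask top",f[f[:,2]>98]);show("belly",f[(f[:,2]>20)&(f[:,2]<60)])
    for c,qs in(("top",["flask_center","gauge_tab"]),):
        for q in qs:
            r=robot.silhouettes(s,q)
            for a in r[:2]: print(q,a["p"]);show(q,pts(s,a["region"]))
    t=pts(s,box(s,420,60,470,340));print("table z",np.median(t[:,2]))
    big=lambda a:cv2.resize(a,None,fx=5,fy=5,interpolation=cv2.INTER_CUBIC)
    c=s["color"]
    im=np.hstack([big(c[175:270,320:400]),big(c[215:310,225:270])[:475]]);cv2.imwrite("pics/crop1.png",im)
E
python3 m.py
```

```text
board 3284 c [596.8  28.8] size [220.7 225.9] ang 87.9 zmed 7.7 mean [584.6  27.4   7.9]
bridge/z30-38 109 c [576.9  31.5] size [97.2 34.1] ang 81.0 zmed 33.5 mean [576.5  24.   33.5]
ring 39 c [624.   38.1] size [ 48.4 108.6] ang 19.8 zmed 49.7 mean [614.9  47.4  49.5]
tabtop 60 c [486.8 282.1] size [19.9 14.5] ang 11.4 zmed 53.9 mean [486.6 282.3  53.7]
shoulder 11 c [500.9 284.2] size [ 2.7 34.6] ang 7.4 zmed 17.4 mean [502.  277.5  17.1]
blade 368 c [535.4 292.7] size [ 73.6 138.1] ang 88.6 zmed 7.3 mean [541.6 290.1   7.4]
flask top 129 c [ 511.9 -261.9] size [25.3 26.3] ang 43.5 zmed 108.7 mean [ 511.7 -261.4  108.7]
belly 429 c [ 510.4 -259.6] size [63.1 58.5] ang 33.0 zmed 50.3 mean [ 506.5 -252.6   48.6]
flask_center 0.72
flask_center 676 c [ 508.6 -264.8] size [70.6 59.8] ang 64.6 zmed 55.0 mean [ 507.7 -254.7   62.6]
gauge_tab 0.77
gauge_tab 474 c [532.5 285.7] size [112.9  35.9] ang 1.5 zmed 9.0 mean [529.4 287.2  16.7]
table z -0.007948667758682859
```

View pics/crop1.png

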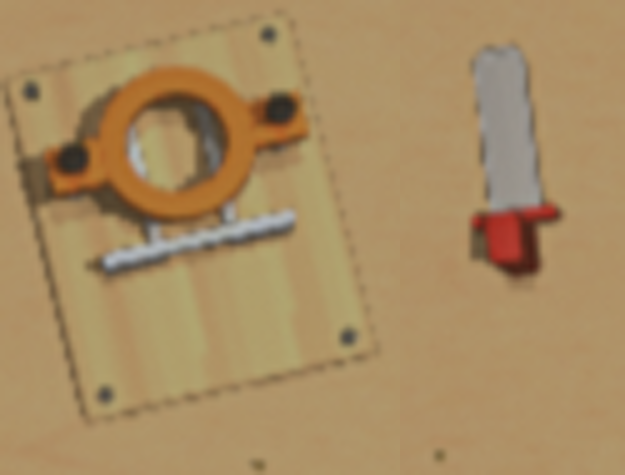

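The crop shows the jig turned roughly 13° left, and the gauge about 5° left; ring, lugs and posts are clear. Refine with cleaner masks.

```bash
cat > m2.py <<'E'
from m import *
from scipy.optimize import least_squares
def rect(mask3,P3,n):  # biggest component after opening
    m=cv2.morphologyEx(mask3.astype(np.uint8),cv2.MORPH_OPEN,np.ones((3,3)))
    k,l,st,_=cv2.connectedComponentsWithStats(m);i=1+np.argmax(st[1:,4])
    P=P3[l==i];r=cv2.minAreaRect(P[:,:2].astype(np.float32))
    print(n,len(P),"c",np.round(r[0],1),"size",np.round(r[1],1),"ang",round(r[2],1));return P
def wmap(s):
    K=s["intrinsics"];v,u=np.mgrid[:480,:640];d=s["z_map"]
    P=np.stack([(u-K[0,2])*d/K[0,0],(v-K[1,2])*d/K[1,1],d,np.ones_like(d)],-1)
    return (P@np.array(s["cam_to_world"]).T)[...,:3]
if __name__=="__main__":
    s=robot.snapshot("top");W=wmap(s);Z=W[...,2]
    jb=box(s,310,170,405,265);gb=box(s,230,215,262,275)
    rect(jb&(Z>4),W,"board")
    b=jb&(Z>29)&(Z<39)&(W[...,0]<595);P=W[b][:,:2];d=P-np.median(P,0)
    P=P[np.abs(d[:,1])<70];vx,vy,x0,y0=cv2.fitLine(P.astype(np.float32),cv2.DIST_HUBER,0,.01,.01).ravel()
    print("bridge yaw",np.degrees(np.arctan2(-vx,vy)) if vy>0 else np.degrees(np.arctan2(vx,-vy)),x0,y0)
    P=W[jb&(Z>45)&(Z<54)];print(len(P))
    best=least_squares(lambda q:(lambda r:np.minimum(np.abs(r-29.5),14)-0)(np.hypot(P[:,0]-q[0],P[:,1]-q[1])),[619,30]);print("ring",best.x)
    P=W[jb&(Z>56)&(Z<72)];print("posts");
    for sgn in (1,-1):
        q=P[(P[:,1]-28)*sgn>0];print(len(q),q.mean(0).round(1))
    P=W[gb&(Z>4)&(Z<11)&(W[...,0]>508)]
    m=gb&(Z>4)&(Z<11)&(W[...,0]>506);P=rect(m,W,"blade")
    vx,vy,x0,y0=cv2.fitLine(P[:,:2].astype(np.float32),cv2.DIST_HUBER,0,.01,.01).ravel();print("blade yaw",np.degrees(np.arctan(vy/vx)),x0,y0)
    rect(gb&(Z>45),W,"tab")
E
python3 m2.py
```

```text
board 3766 c [500.8  15.3] size [359.9 148.8] ang 8.1
bridge yaw 11.549751 575.7812 23.766779
566
ring [616.97257885  33.8880299 ]
posts
33 [607.3  80.5  65.6]
36 [627.2 -13.2  65.3]
blade 154 c [556.  292.2] size [52.6 23.8] ang 5.1
blade yaw -5.9062943 556.08795 292.00302
tab 80 c [487.3 282.5] size [16.5 23.2] ang 88.9
```

```bash
python3 - <<'E'
from m2 import *
from scipy.spatial.transform import Rotation as R
st=robot.sense();q=st["eef_rot"];print(st["eef_pos"],st["width"])
print(R.from_quat([q[1],q[2],q[3],q[0]]).as_matrix().round(3))
s=robot.snapshot("top");W=wmap(s);P=W[(W[...,2]>60)&(W[...,1]>310)&(W[...,0]>380)&(W[...,0]<620)]
print("tall stuff near gauge: min y",np.percentile(P[:,1],[0,1,5]), P[np.argmin(P[:,1])])
E
```

```text
[ 130.08340056 -534.38579755  404.62964144] 1.0020467376538396
[[ 0.972  0.237 -0.   ]
 [ 0.237 -0.972  0.   ]
 [-0.    -0.    -1.   ]]
tall stuff near gauge: min y [411.47182264 413.39955797 414.95511438] [613.99882459 411.47182264 185.91183249]
```

```bash
python3 -m handwheel '{"xyz":[[250,280,0],[250,280,0],[250,280,0],[250,280,0],[250,280,0],[250,280,0],[250,280,0],[250,280,0]],"yaw":[-0.12,-0.12,-0.12,-0.12,-0.12,-0.12,-0.12,-0.12],"gripper":[-1,-1,-1,-1,-1,-1,-1,-1]}' 40
python3 -m handwheel '{"xyz":[[100,350,0],[100,350,0],[100,350,0],[100,350,0],[100,350,0],[100,350,0],[100,350,0],[100,350,0]],"yaw":[0,0,0,0,0,0,0,0],"gripper":[-1,-1,-1,-1,-1,-1,-1,-1]}'
python3 -m handwheel '{"xyz":[[7,187,-80],[7,187,-80],[7,187,-80],[7,187,-80],[7,187,-80],[7,187,-80],[7,187,-80]],"yaw":[0,0,0,0,0,0,0],"gripper":[-1,-1,-1,-1,-1,-1,-1]}'
```

```text
t: 2.15
eef_pos: [381.7, -251.8, 404.9]
eef_rot: [0.0, 0.998, 0.06, 0.0]
force: [-0.7, -1.1, 0.4]
width: 0.999
grip_force: 0.0
t: 2.95
eef_pos: [480.4, 99.2, 404.6]
eef_rot: [-0.0, 0.998, 0.061, 0.0]
force: [0.1, -0.4, -0.0]
width: 0.998
grip_force: 0.0
t: 3.65
eef_pos: [487.4, 281.5, 325.3]
eef_rot: [-0.0, 0.998, 0.059, 0.0]
force: [0.3, 1.1, -0.0]
width: 0.999
grip_force: 0.0
```

```bash
python3 -m handwheel '{"xyz":[[0,0,-45],[0,0,-85],[0,0,-110],[0,0,-110],[0,0,-110],[0,0,-110],[0,0,-110],[0,0,-110]],"yaw":[0,0,0,0,0,0,0,0],"gripper":[-1,-1,-1,-1,1,1,1,1]}' 40
python3 -m handwheel '{"xyz":[[0,0,0],[0,0,0],[0,0,0],[0,0,0],[0,0,20],[0,0,60],[0,0,60],[0,0,60]],"yaw":[0,0,0,0,0,0,0,0],"gripper":[1,1,1,1,1,1,1,1]}'
python3 - <<'E'
from m2 import *
for c in("top","scene"):
    s=robot.snapshot(c);print(s["color"].shape)
    if c=="top":
        W=wmap(s);Z=W[...,2];hsv=cv2.cvtColor(s["color"],cv2.COLOR_BGR2HSV)
        cv2.imwrite("pics/held.png",cv2.resize(s["color"][190:300,190:310],None,fx=4,fy=4))
        print([(np.round(a["position"],1),a["p"]) for a in robot.pinpoint(s,"gauge_shoulder")[:2]])
    else: cv2.imwrite("pics/held_s.png",cv2.resize(s["color"][220:380,180:330],None,fx=4,fy=3.75)); print([(np.round(a["position"],1),a["p"]) for a in robot.pinpoint(s,"gauge_shoulder")[:2]])
E
```

```text
t: 4.45
eef_pos: [487.3, 282.6, 215.8]
eef_rot: [-0.0, 0.998, 0.059, 0.001]
force: [0.1, -0.2, 0.3]
width: 0.698
grip_force: 0.0
t: 5.25
eef_pos: [487.1, 282.6, 275.1]
eef_rot: [-0.0, 0.998, 0.059, 0.001]
force: [-0.3, -0.1, 0.0]
width: 0.019
grip_force: 0.0
(480, 640, 3)
[]
(480, 640, 3)
[(array([507.3, 285.5,  -2.7]), 0.83)]
```

View pics/held_s.png

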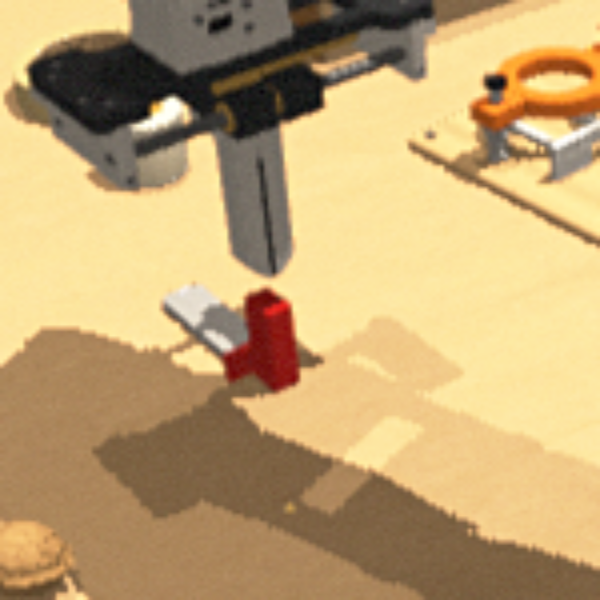

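The fingers are slow (about 1.3 s for a full close), so they rose before gripping and the gauge stays put. I'll retry with longer waits.

```bash
python3 -m handwheel '{"xyz":[[0,0,0],[0,0,0],[0,0,0],[0,0,0],[0,0,0],[0,0,0],[0,0,0],[0,0,0]],"yaw":[0,0,0,0,0,0,0,0],"gripper":[-0.3,-0.3,-0.3,-0.3,-0.3,-0.3,-0.3,-0.3]}'
python3 -m handwheel '{"xyz":[[0,0,0],[0,0,0],[0,0,0]],"yaw":[0,0,0],"gripper":[-0.3,-0.3,-0.3]}'
python3 - <<'E'
from m2 import *
s=robot.snapshot("scene");W=wmap(s);Z=W[...,2];hsv=cv2.cvtColor(s["color"],cv2.COLOR_BGR2HSV)
m=(hsv[...,1]>180)&((hsv[...,0]<5)|(hsv[...,0]>172))&(np.abs(W[...,0]-490)<50)&(np.abs(W[...,1]-284)<50)
P=W[m];T=P[P[:,2]>50];print(P.min(0).round(),P.max(0).round(),T.mean(0).round(1),len(T))
E
```

```text
t: 6.25
eef_pos: [487.1, 282.6, 274.7]
eef_rot: [-0.0, 0.998, 0.059, 0.0]
force: [-0.0, -0.4, -0.8]
width: 0.635
grip_force: 0.0
t: 6.55
eef_pos: [487.1, 282.6, 274.6]
eef_rot: [0.0, 0.998, 0.059, -0.0]
force: [-0.5, 0.2, 0.2]
width: 0.653
grip_force: 0.0
[449. 269.   1.] [505. 318. 273.] [481.1 286.   85.6] 52
```

Unmoved within error. Descend and close.

```bash
python3 -m handwheel '{"xyz":[[0,0,-40],[0,0,-60],[0,0,-60],[0,0,-60],[0,0,-60],[0,0,-60],[0,0,-60],[0,0,-60]],"yaw":[0,0,0,0,0,0,0,0],"gripper":[-0.3,-0.3,-0.3,1,1,1,1,1]}' 40
python3 -m handwheel '{"xyz":[[0,0,0],[0,0,0],[0,0,0],[0,0,0],[0,0,0],[0,0,0]],"yaw":[0,0,0,0,0,0],"gripper":[1,1,1,1,1,1]}'
```

```text
t: 7.4
eef_pos: [487.1, 282.7, 215.1]
eef_rot: [-0.0, 0.998, 0.059, 0.0]
force: [0.3, -0.2, 0.0]
width: 0.259
grip_force: 0.0
t: 8.0
eef_pos: [487.1, 282.7, 214.8]
eef_rot: [-0.0, 0.998, 0.059, 0.0]
force: [-1.3, -1.1, 5.0]
width: 0.168
grip_force: 40.0
```

```bash
python3 -m handwheel '{"xyz":[[0,0,20],[0,0,60],[-10,-50,60],[-20,-100,60],[-30,-150,60],[-30,-200,60],[-30,-250,60],[-32,-283,60]],"yaw":[0,0,0.09,0.09,0.09,0.09,0.09,0.09],"gripper":[1,1,1,1,1,1,1,1]}'
python3 -m handwheel '{"xyz":[[0,0,0],[0,0,0],[0,0,0]],"yaw":[0,0,0],"gripper":[1,1,1]}'
python3 - <<'E'
from m2 import *
for c in("top","scene"):
    s=robot.snapshot(c)
    W=wmap(s)
    for q in("gauge_tab","gauge_shoulder","slot_mouth"): print(c,q,[(np.round(a["position"],1),round(a["p"],2)) for a in robot.pinpoint(s,q)[:2]])
    if c=="top":
        np.save("w.npy",W);cv2.imwrite("pics/held2.png",cv2.resize(s["color"][170:290,310:410],None,fx=5,fy=5))
        m=(W[...,2]>50)&(W[...,2]<90)&(W[...,0]>490)&(W[...,0]<590)&(abs(W[...,1]-10)<60)
        P=W[m];print(len(P),P.mean(0).round(1),cv2.minAreaRect(P[:,:2].astype(np.float32)))
    else: cv2.imwrite("pics/held2s.png",cv2.resize(s["color"][200:320,260:420],None,fx=5,fy=5))
E
```

```text
t: 8.8
eef_pos: [454.6, -2.8, 274.6]
eef_rot: [0.0, 0.995, 0.104, -0.0]
force: [0.2, 0.5, -1.3]
width: 0.166
grip_force: 40.0
t: 9.1
eef_pos: [455.1, 0.3, 274.5]
eef_rot: [-0.0, 0.995, 0.105, -0.0]
force: [0.2, 0.2, -1.0]
width: 0.168
grip_force: 40.0
top gauge_tab []
top gauge_shoulder []
top slot_mouth [(array([572.7,  21.9,   7.1]), 0.91), (array([ 724.1, -248.6,    2.1]), 0.34)]
26 [576.9  32.5  55.1] ((570.1162719726562, 24.331239700317383), (55.12189865112305, 38.31715774536133), 22.108932495117188)
scene gauge_tab [(array([455.7,   1.5,  86.2]), 0.57)]
scene gauge_shoulder [(array([475.7,   6.4,  57.3]), 0.63)]
scene slot_mouth [(array([577.4,  20. ,   9.6]), 0.6), (array([406.7, 438.2,   3.7]), 0.24)]
```

View pics/held2s.png

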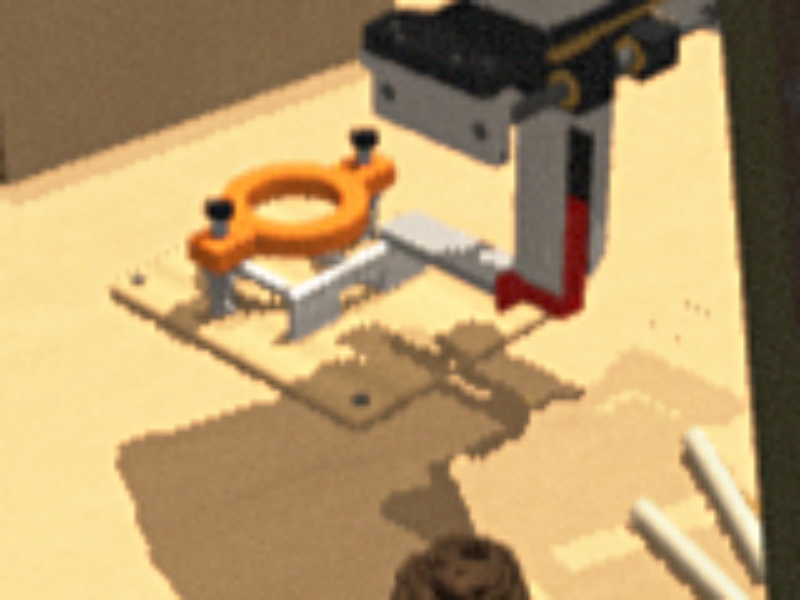

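Image: gauge held level, blade tip (around (400,230) in crop) just before the bridge. Lower to about 11 mm and check.

```bash
python3 -m handwheel '{"xyz":[[0,-1,-30],[0,-1,-49],[0,-1,-49],[0,-1,-49]],"yaw":[0,0,0,0],"gripper":[1,1,1,1]}'
python3 - <<'E'
from m2 import *
u=np.array([np.cos(.209),np.sin(.209)]);n=np.array([-u[1],u[0]]);M=np.array([572,24.2])
for c in("top","scene"):
    s=robot.snapshot(c);W=wmap(s);Q=W[...,:2]-M;a=Q@u;b=Q@n;z=W[...,2]
    m=(z>14)&(z<24)&(a>-95)&(a<-5)&(abs(b)<40)
    print(c,m.sum(),"a",np.percentile(a[m],[1,50,99]).round(1),"z",np.percentile(z[m],[10,50,90]).round(1))
    for lo in(-60,-45,-30):
        k=m&(a>lo)&(a<lo+15)
        if k.sum()>3: print(lo,k.sum(),np.percentile(b[k],[2,98]).round(1),np.median(z[k]).round(1))
    m=(z>31)&(z<37)&(a>-4)&(a<9)&(abs(b)<55);print("bridge b",np.percentile(b[m],[1,99]).round(1),"a",np.percentile(a[m],[2,98]).round(1))
    if c=="scene":cv2.imwrite("pics/low.png",cv2.resize(s["color"][200:320,260:420],None,fx=5,fy=5))
E
```

```text
t: 9.9
eef_pos: [455.3, -1.3, 226.1]
eef_rot: [-0.0, 0.995, 0.104, -0.0]
force: [-0.9, 0.0, -1.0]
width: 0.168
grip_force: 40.0
top 26 a [-37.7 -23.6  -6.9] z [15.1 18.2 22. ]
-45 4 [11.  12.6] 17.9
-30 20 [-9.5 10.5] 18.3
bridge b [-44.3  43.3] a [0.3 6.7]
scene 217 a [-91.2 -57.7 -21.7] z [17.  19.9 21.7]
-60 45 [-13.1  12.2] 20.2
-45 49 [-12.6  11.9] 19.6
-30 19 [-13.   11.6] 19.5
bridge b [-34.9  42.9] a [-1.9  6.1]
```

View pics/low.png

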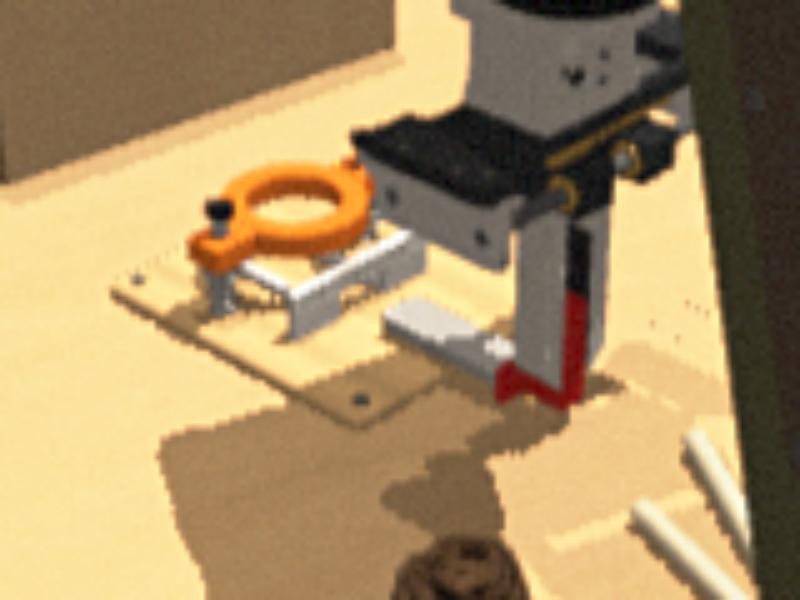

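```bash
python3 -m handwheel '{"xyz":[[14.7,3.1,-0.5],[29.3,6.2,-0.5],[44,9.3,-0.5],[58.7,12.4,-0.5],[73.4,15.6,-0.5],[88,18.7,-0.5],[88,18.7,-0.5]],"yaw":[0,0,0,0,0,0,0],"gripper":[1,1,1,1,1,1,1]}'
python3 -m handwheel '{"xyz":[[0,0,0]],"yaw":[0],"gripper":[1]}'
```

```text
t: 10.7
eef_pos: [544.1, 17.6, 226.1]
eef_rot: [0.0, 0.995, 0.104, 0.001]
force: [-0.4, 0.7, 0.1]
width: 0.168
grip_force: 40.0
t: 10.8
eef_pos: [542.7, 17.3, 225.5]
eef_rot: [0.0, 0.995, 0.104, 0.0]
force: [-0.9, 0.7, 0.1]
width: 0.166
grip_force: 40.0
```

```bash
python3 -m handwheel '{"xyz":[[3.9,0.8,-1],[7.8,1.7,-1.5],[7.8,1.7,-1.5]],"yaw":[0,0,0],"gripper":[1,1,1]}'
python3 -m handwheel '{"xyz":[[1.5,0.3,-0.5],[2.5,0.5,-0.5],[2.5,0.5,-0.5]],"yaw":[0,0,0],"gripper":[1,1,1]}'
```

```text
t: 11.1
eef_pos: [551.1, 19.0, 223.7]
eef_rot: [-0.0, 0.995, 0.104, 0.0]
force: [0.6, 0.1, -1.7]
width: 0.168
grip_force: 40.0
t: 11.4
eef_pos: [553.4, 19.5, 223.1]
eef_rot: [-0.0, 0.995, 0.104, -0.0]
force: [0.4, -0.6, -0.8]
width: 0.169
grip_force: 40.0
```

```bash
python3 -m handwheel '{"xyz":[[1.5,0.3,0],[1.5,0.3,0]],"yaw":[0,0],"gripper":[1,1]}'
python3 -m handwheel '{"xyz":[[1.5,0.3,0],[1.5,0.3,0]],"yaw":[0,0],"gripper":[1,1]}'
python3 - <<'E'
from m2 import *
u=np.array([np.cos(.209),np.sin(.209)]);n=np.array([-u[1],u[0]]);M=np.array([572,24.2])
s=robot.snapshot("scene")
for q in("gauge_shoulder","gauge_tab"): print(q,[((np.array(a["position"])[:2]-M)@np.c_[u,n],a["position"][2],a["p"]) for a in robot.pinpoint(s,q)[:1]])
E
```

```text
t: 11.6
eef_pos: [554.5, 19.7, 222.9]
eef_rot: [0.0, 0.995, 0.104, -0.001]
force: [-6.8, -2.5, 2.9]
width: 0.168
grip_force: 40.0
t: 11.8
eef_pos: [555.3, 19.8, 222.8]
eef_rot: [0.0, 0.995, 0.104, -0.003]
force: [-17.8, -4.7, 10.6]
width: 0.166
grip_force: 40.0
gauge_shoulder [(array([4.24784617, 2.67690175]), 2.4, 0.51)]
gauge_tab [(array([-18.77027522,   1.62995957]), 31.4, 0.77)]
```

Shoulder met the bridge (contact at 554.5, resting at board height). Relieve and release.

```bash
python3 -m handwheel '{"xyz":[[-1.5,-0.3,0],[-1.5,-0.3,0],[-1.5,-0.3,0],[-1.5,-0.3,0],[-1.5,-0.3,0],[-1.5,-0.3,0],[-1.5,-0.3,0],[-1.5,-0.3,0]],"yaw":[0,0,0,0,0,0,0,0],"gripper":[1,1,-0.2,-0.2,-0.2,-0.2,-0.2,-0.2]}'
python3 -m handwheel '{"xyz":[[0,0,0],[0,0,20],[0,0,70],[0,0,120],[0,0,160],[0,-40,180],[0,-90,180],[0,-140,180]],"yaw":[0,0,0,0,0,0,0,0],"gripper":[-0.2,-0.2,-0.2,-0.2,-0.2,-0.2,-0.2,-0.2]}'
python3 - <<'E'
from m2 import *
u=np.array([np.cos(.209),np.sin(.209)]);n=np.array([-u[1],u[0]]);M=np.array([572,24.2])
for c in("scene","top"):
    s=robot.snapshot(c)
    for q in("gauge_shoulder","gauge_tab"): print(q,[((np.array(a["position"])[:2]-M)@np.c_[u,n],a["position"][2],a["p"]) for a in robot.pinpoint(s,q)[:1]])
    W=wmap(s);Q=W[...,:2]-M;a=Q@u;b=Q@n;z=W[...,2]
    m=(z>55)&(z<70)&(a<-5)&(a>-50)&(abs(b)<30);print("tabtop",m.sum(),a[m].mean(),b[m].mean(),np.percentile(z[m],[5,50,95]))
    f=(z>98)&(z<115)&(abs(W[...,0]-512)<25)&(abs(W[...,1]+262)<25);P=W[f];print("flask",f.sum(),cv2.minEnclosingCircle(P[:,:2].astype(np.float32)),P[:,:2].mean(0))
    if c=="scene":cv2.imwrite("pics/in.png",cv2.resize(s["color"][200:320,260:420],None,fx=5,fy=5))
E
```

```text
t: 12.75
eef_pos: [554.9, 19.8, 223.2]
eef_rot: [0.0, 0.995, 0.104, 0.0]
force: [-0.7, -0.7, -0.1]
width: 0.598
grip_force: 0.0
t: 13.55
eef_pos: [554.6, -121.4, 404.1]
eef_rot: [0.0, 0.994, 0.105, 0.001]
force: [0.3, 0.4, -0.4]
width: 0.601
grip_force: 0.0
gauge_shoulder [(array([-1.01981263,  3.38525955]), 6.6, 0.68)]
gauge_tab [(array([-17.39774358,  -0.09229387]), 34.4, 0.65)]
tabtop 57 -20.17668505807359 1.6717844325160518 [55.62850082 60.36857093 62.90295323]
flask 0 ((0.0, 0.0), 0.0) [nan nan]
gauge_shoulder [(array([ 0.47136846, -1.63334374]), 7.9, 0.81)]
gauge_tab [(array([-16.68930839,   1.80193937]), 32.0, 0.77)]
tabtop 74 -17.67020873012929 1.1300499519754892 [56.99822684 61.496322   64.27611937]
flask 28 ((510.7716979980469, -269.32464599609375), 10.450889587402344) [ 510.1549808  -270.47291679]<stdin>:8: RuntimeWarning: Mean of empty slice.
  ret = um.true_divide(
```

View pics/in.png

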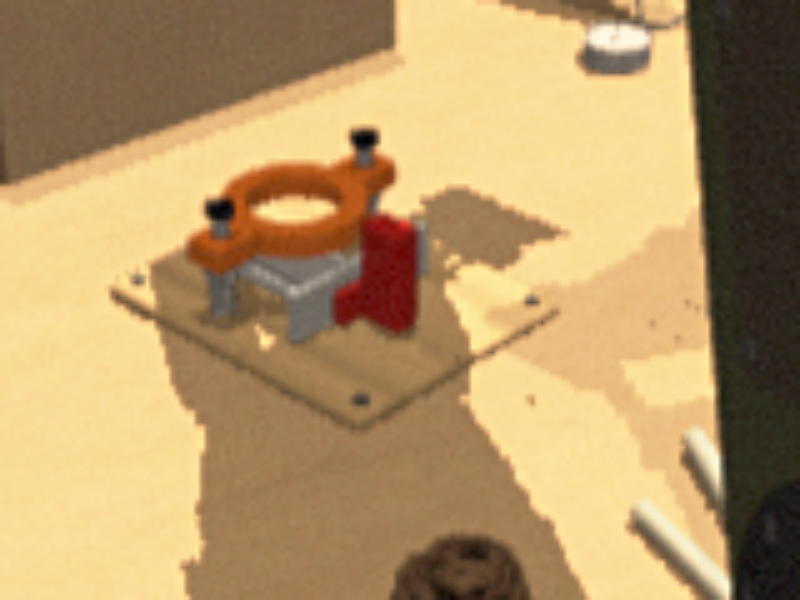

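Gauge sits home: red shoulder flush on the bridge, tab upright, ring up. Now the flask.

```bash
python3 -m handwheel '{"xyz":[[-15,-45,0],[-30,-90,0],[-43,-135,-20],[-43,-141.5,-60],[-43,-141.5,-70],[-43,-141.5,-70],[-43,-141.5,-70]],"yaw":[0,0,0,0,0,0,0],"gripper":[-0.4,-0.4,-0.4,-0.4,-0.4,-0.4,-0.4]}'
python3 - <<'E'
from m2 import *
s=robot.snapshot("scene");W=wmap(s)
for q in ("flask_center",):print([(np.round(a["position"],1),round(a["p"],2)) for a in robot.pinpoint(s,q)[:2]])
print(robot.sense()["eef_pos"])
E
```

```text
t: 14.55
eef_pos: [512.7, -260.4, 334.7]
eef_rot: [0.0, 0.994, 0.105, 0.001]
force: [0.1, -0.0, 1.6]
width: 0.696
grip_force: 0.0
[]
[ 512.56310167 -260.6650521   335.01070818]
```

```bash
python3 -m handwheel '{"xyz":[[-0.5,0,-25],[-0.5,0,-50],[-0.5,0,-67],[-0.5,0,-67],[-0.5,0,-67],[-0.5,0,-67],[-0.5,0,-67],[-0.5,0,-67]],"yaw":[0,0,0,0,0,0,0,0],"gripper":[-0.4,-0.4,-0.4,-0.4,1,1,1,1]}' 60
python3 -m handwheel '{"xyz":[[0,0,0],[0,0,0],[0,0,0],[0,0,0],[0,0,0],[0,0,0]],"yaw":[0,0,0,0,0,0],"gripper":[1,1,1,1,1,1]}'
```

```text
t: 15.45
eef_pos: [511.5, -261.7, 266.9]
eef_rot: [0.0, 0.995, 0.104, 0.0]
force: [0.9, -0.1, 0.2]
width: 0.395
grip_force: 0.0
t: 16.05
eef_pos: [511.5, -261.8, 266.4]
eef_rot: [0.0, 0.995, 0.104, 0.0]
force: [0.3, -2.8, 3.6]
width: 0.261
grip_force: 60.0
```

```bash
python3 -m handwheel '{"xyz":[[0,0,20],[0,0,70],[0,0,110],[15,45,110],[30,90,110],[45,135,110],[60,180,110],[75,220,110]],"yaw":[0,0,0,0,0,0,0,0],"gripper":[1,1,1,1,1,1,1,1]}'
python3 -m handwheel '{"xyz":[[15,40,0],[30.5,75.5,0],[30.5,75.5,0],[30.5,75.5,0],[30.5,75.5,0]],"yaw":[0,0,0,0,0],"gripper":[1,1,1,1,1]}'
python3 - <<'E'
from m2 import *
s=robot.snapshot("scene");W=wmap(s)
for q in ("flask_center","ring_top"):print(q,[(np.round(a["position"],1),round(a["p"],2)) for a in robot.pinpoint(s,q)[:2]])
cv2.imwrite("pics/over.png",cv2.resize(s["color"][150:310,250:410],None,fx=3.75,fy=3.75))
hsv=cv2.cvtColor(s["color"],cv2.COLOR_BGR2HSV);z=W[...,2]
r=robot.silhouettes(s,"flask_center")
if r:
    P=W[r[0]["region"]];P=P[(P[:,2]>112)&(P[:,2]<175)];print(len(P),P.min(0),P.max(0))
    B=P[np.hypot(P[:,0]-617,P[:,1]-34)<45]
    f=least_squares(lambda q:np.linalg.norm(B-q,axis=1)-32,[617,34,142],loss="soft_l1");print("belly",f.x,f.cost/len(B))
E
```

```text
t: 16.85
eef_pos: [586.5, -39.3, 375.7]
eef_rot: [-0.0, 0.995, 0.104, -0.001]
force: [0.3, -0.5, -1.3]
width: 0.259
grip_force: 60.0
t: 17.35
eef_pos: [616.7, 33.1, 375.7]
eef_rot: [-0.0, 0.995, 0.104, -0.001]
force: [-0.2, -0.5, -2.0]
width: 0.264
grip_force: 60.0
flask_center [(array([621.4,  34.6, 161.3]), 0.95)]
ring_top []Traceback (most recent call last):
  File "<stdin>", line 8, in <module>
    return umr_minimum(a, axis, None, out, keepdims, initial, where)
ValueError: zero-size array to reduction operation minimum which has no identity
```

View pics/over.png

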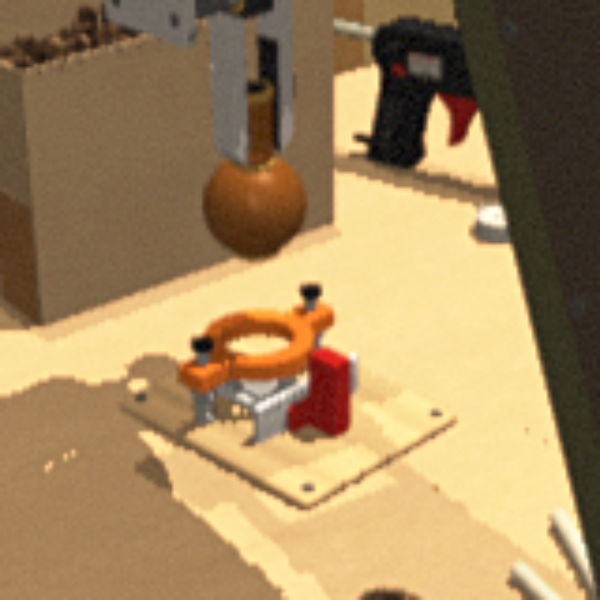

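The flask hangs upright at (255,205), over the ring at (258,345). Check alignment using the same camera's depth.

```bash
python3 - <<'E'
from m2 import *
s=robot.snapshot("scene");W=wmap(s);z=W[...,2]
m=box(s,300,180,336,222)&(np.hypot(W[...,0]-617,W[...,1]-34)<45)&(z>115)&(z<172)
B=W[m];f=least_squares(lambda q:np.linalg.norm(B-q,axis=1)-32,[617,34,142],loss="soft_l1");print("belly",len(B),f.x.round(1),np.abs(f.fun).mean())
r=(z>46)&(z<53.5)&(np.hypot(W[...,0]-617,W[...,1]-34)<45)
P=W[r];n=np.array([-.2075,.978]);P=P[abs((P[:,:2]-[617,34])@n)<30]
q=least_squares(lambda q:np.hypot(P[:,0]-q[0],P[:,1]-q[1])-29.5,[617,34],loss="soft_l1");print("ring",len(P),q.x.round(1),np.median(P[:,2]))
E
```

```text
belly 560 [618.1  31.4 142.5] 1.1518036435783963
ring 210 [613.7  32.8] 49.557100591827066
```

```bash
python3 -m handwheel '{"xyz":[[-0.5,0,-25],[-0.5,0,-45],[-0.5,0,-60],[-0.5,0,-66],[-0.5,0,-66]],"yaw":[0,0,0,0,0],"gripper":[1,1,1,1,1]}'
python3 -m handwheel '{"xyz":[[0,0,-2],[0,0,-4],[0,0,-6],[0,0,-6]],"yaw":[0,0,0,0],"gripper":[1,1,1,1]}'
```

```text
t: 18.1
eef_pos: [616.4, 33.7, 309.7]
eef_rot: [-0.0, 0.995, 0.104, -0.0]
force: [0.4, 0.3, -2.3]
width: 0.265
grip_force: 60.0
t: 18.5
eef_pos: [616.5, 33.7, 304.7]
eef_rot: [0.0, 0.995, 0.104, 0.001]
force: [-0.2, -1.3, 2.3]
width: 0.262
grip_force: 60.0
```

```bash
python3 -m handwheel '{"xyz":[[0,0,-4],[0,0,-8],[0,0,-12],[0,0,-16],[0,0,-16]],"yaw":[0,0,0,0,0],"gripper":[1,1,1,1,1]}'
python3 -m handwheel '{"xyz":[[0,0,-1.5],[0,0,-3],[0,0,-3]],"yaw":[0,0,0],"gripper":[1,1,1]}'
```

```text
t: 19.0
eef_pos: [616.6, 33.7, 288.4]
eef_rot: [0.0, 0.995, 0.104, 0.001]
force: [0.7, -1.3, 9.7]
width: 0.263
grip_force: 60.0
t: 19.3
eef_pos: [616.6, 33.7, 285.9]
eef_rot: [0.0, 0.995, 0.104, 0.001]
force: [-2.0, -2.6, 9.4]
width: 0.261
grip_force: 60.0
```

```bash
python3 -m handwheel '{"xyz":[[0,0,-1],[0,0,-1],[0,0,-1]],"yaw":[0,0,0],"gripper":[1,1,1]}'
python3 -m handwheel '{"xyz":[[0,0,-1],[0,0,-1],[0,0,-1]],"yaw":[0,0,0],"gripper":[1,1,1]}'
```

```text
t: 19.6
eef_pos: [616.7, 33.7, 285.5]
eef_rot: [0.0, 0.995, 0.104, 0.001]
force: [-1.0, -2.8, 13.2]
width: 0.263
grip_force: 60.0
t: 19.9
eef_pos: [616.8, 33.6, 285.3]
eef_rot: [0.0, 0.995, 0.104, 0.002]
force: [-2.0, -2.0, 17.1]
width: 0.266
grip_force: 60.0
```

```bash
python3 -m handwheel '{"xyz":[[0,0,-1],[0,0,-2],[0,0,-2],[0,0,-2],[0,0,-2]],"yaw":[0,0,0,0,0],"gripper":[1,1,1,1,1]}'
python3 -m handwheel '{"xyz":[[0,0,0],[0,0,0],[0,0,0],[0,0,0],[0,0,0]],"yaw":[0,0,0,0,0],"gripper":[1,1,1,1,1]}'
python3 - <<'E'
from m2 import *
s=robot.snapshot("scene");W=wmap(s);z=W[...,2]
u=np.array([np.cos(.209),np.sin(.209)]);n=np.array([-u[1],u[0]]);Q=W[...,:2]-[617,33.8];a=Q@u;b=Q@n
hsv=cv2.cvtColor(s["color"],cv2.COLOR_BGR2HSV);r=(np.hypot(a,b)>30)&(np.hypot(a,b)<52)&(hsv[...,1]>150)&(hsv[...,0]<18)&(hsv[...,0]>4)&(z>15)&(z<60)
print("ring z",np.percentile(z[r],[50,75,90,97]).round(1),r.sum())
m=(z>55)&(z<70)&(a+46<-5)&(a+46>-50)&(abs(b)<30);print("tabtop",m.sum(),a[m].mean()+46,b[m].mean())
for q in ("flask_center","ring_top","gauge_shoulder"):print(q,[(np.round(a["position"],1),round(a["p"],2)) for a in robot.pinpoint(s,q)[:1]])
cv2.imwrite("pics/press.png",cv2.resize(s["color"][180:300,250:410],None,fx=5,fy=5))
E
```

```text
t: 20.4
eef_pos: [617.1, 33.7, 284.9]
eef_rot: [0.0, 0.995, 0.104, 0.003]
force: [-3.1, -1.7, 29.0]
width: 0.264
grip_force: 60.0
t: 20.9
eef_pos: [617.1, 33.7, 285.0]
eef_rot: [0.0, 0.995, 0.104, 0.003]
force: [-3.5, -1.3, 29.1]
width: 0.266
grip_force: 60.0
ring z [30.  47.8 54.7 58. ] 214
tabtop 58 -19.996806595611403 1.9355293140470435
flask_center [(array([621.5,  35.2,  69.9]), 0.87)]
ring_top [(array([619.9,  32.7,  27.8]), 0.55)]
gauge_shoulder [(array([574.4,  25. ,   4.8]), 0.82)]
```

View pics/press.png

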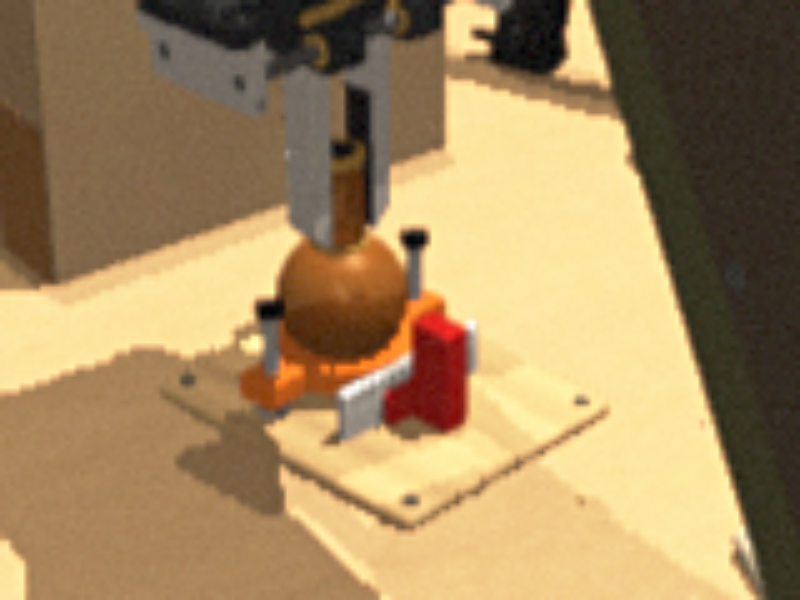

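Image: the ring is down level at (330,370) on the blade, the flask upright in it with its neck held, and the gauge still home. The force is steady at 29 N, well above the spring's 13 N. Handing in.

```bash
python3 -c "
from workcell import robot
print(robot.sign_off())"
```

```text
the job is handed in; nothing more can be done
None
```

The job is handed in: the gauge is home in the slot and released, and the flask is held pressed in the ring at a steady 29 N, with the ring bearing on the blade; the sign-off gave no verdict.

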